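Slide the glue pot off the heat and into its rest bay

ROBOT

A 6-joint arm with a two-finger parallel gripper is mounted at the origin on the work surface. World frame = base frame: x ahead of the robot, y to its left, z up, the work surface at z = 0. Lengths are in m, angles in degrees, forces in N, time in s.
With the tool pointing down it reaches from about 0.3 to 0.75 m from the base axis. Payload 8.5 kg.
Tool frame: the origin (TCP) lies midway between the tips of the shut fingers; the grasp point (between the pads) lies 19 mm behind it (env.grasp_offset is the distance from the TCP to the grasp point, in m); z points along the fingers, y is the line along which they close (so a half turn about z gives the same grasp; the last joint's range is limited). The gripper opens to 85 mm and grips with 20 to 120 N. Pads are 22 mm wide; open, the fingers measure 114 mm over their backs; the gripper's body (76 mm by 85 mm) begins 54 mm behind the grasp point. The pads swing forward as they close: fully open they stand 13 mm farther back than shut.
Start: joints at [-12.336, 21.807, 74.336, -0, 83.858, -12.336], TCP at [0.55, 0, 0.231] pointing down, gripper open.
Joint ranges: [-178.18, 178.18], [-50.72, 133.34], [12.68, 142.11], [-81.47, 261.47], [9.98, 163.14], [-165.26, 165.26]. Speed limits (degrees/s): [136.94, 136.94, 180, 180, 180, 180].

INTERFACE

Orientations are given as a 3x3 rotation matrix whose columns are the frame's x, y, z axes.
In Python, from rig import env gives the robot as it stands.
- The arm moves only by the tool servo_tool, never from a script. Its argument "deltas" is text: rows parted by semicolons, each of 7 numbers parted by spaces: the opening, from 0 (shut) to 1 (fully open), then the shift along the tool's x, y, z in mm, then the turn, a rotation vector about the tool's x, y, z in rad. A call has 1 to 8 rows; each row shifts and turns the commanded pose from where the row before left it, along the tool's axes as they then stand; what a row does not reach is not made up. A row lasts 1/12 s, in which the tool goes at most 41.7 mm and 7.16 degrees, less where a joint would pass 70% of its speed; a pose out of reach is approached as far as the arm can. A call is refused whole if a number of a shift passes 41.7 or a number of a turn 0.125, either way. A call with a gripper value outside its range is refused whole. The fingers move at their own pace and stop on an object; "newtons" is the grip in N (left out, the last holds). Time passes only in rows, so rows that do not move let the fingers close. It gives the time, the measured TCP pose, the force, the opening and the grip force at its end, in the units of the state.
- env.observe(): the state, without advancing time (a new reading comes with each control period).
- env.get_image(name): name is "scene" or "side" or "wrist"; returns a dict with "img" (384x512x3 uint8, red, green, blue), "depth" (384x512 float32, m along the optical axis (not along the pixel's ray), 0 where there is no reading), "camera_matrix" (3x3 intrinsics, pixels), "D" ([k1, k2, p1, p2, k3] as OpenCV has them; the pictures are not rectified), "world_to_cam" (4x4, takes a point from world to camera coordinates). Camera axes: x right, y down, z forward; pixel columns grow to the right and rows downward; lengths in m; the calibration is good to about 2 mm. A picture is of the moment at which its call begins.
- env.close_job(): hands the job in; it is judged then, once.
Trained networks look in a picture, given as the dict that the camera call returned (one of the last four; its "shot" number tells which), for a name from the list of things; names that differ only in an ending like _2 or _b are one class to them, and where a whole thing is asked for, a point or a joint stands for the part that bears it (a point fixed in the world has none). Each returns a list of dicts, best first, with "conf" (0 to 1); they miss things now and then, are a little off and sometimes report something else, mostly with a low value. They report only what shows in the picture. A call takes as long as a camera call. They do not tell look-alikes from the thing itself.
- env.spot_in(name, picture): "bbox" ([centre column, centre row, width, height] in pixels, round what is visible of it).
- env.spot_point(name, picture): "uv" ([column, row] in pixels: a listed point, or the origin of a listed thing).
The state is a dict: "time_s": time; "q": joint angles; "qvel": joint speeds; "joint_efforts": joint torques, N m; "position": TCP position; "tool_rot": TCP orientation; "ft_force": force on the tool from outside, world axes, zero at the start; "wrist_torque": the same for the moment, N m; "grip_width": finger opening in m; "gripper_force": force on a finger pad.
Only numpy, scipy, OpenCV 4.12 (cv2) and the standard library are available. Lean on these libraries where they do the work, as an engineer would, in place of code of your own. Each camera call takes 0.05 s, during which the arm holds its last target. There are 200 camera calls.

TASK

The glue is warm enough: slide the lidded glue pot off the red-edged heating pad, across the bench and into the blue rest bay until its foot is fully home against the back fence, keeping the foot on the bench all the way and never lifting or tipping the pot. Then switch the heater off by pushing its lever all the way over, away from the heating pad. Leave the pot in the bay, let go of everything, and leave the hammer, knife and tin where they lie.

Things in the scene. Friction and masses are not known exactly. Their poses are not given: they have to be found in the camera images.
- pot: loose lidded glue pot, 0.75 kg, one solid piece: square steel foot 100 x 100 x 8 mm; shallow round aluminium pot, diameter 86, orange band; black lid, diameter 90, top at z 34 mm; above it an upright wooden bar grip, 50 mm along the pot's x, 16 mm thick along its y, z 34 to 66 mm. Origin: centre of the foot's underside, at bench level; x, y along the foot's sides, z up.
- station: fixed heating station: black pad 130 x 130 mm with a red edge, flush with the bench, and a grey control box 80 (x) by 110 (y) by 30 mm high whose centre is 120 mm beyond the pad's centre, with a black lever block 70 x 50 x 25 mm on top. Origin: centre of the pad at bench level; x points from the pad to the box.
- heater_lever (a joint): angle (rad) of the heater's red-knobbed lever. 0 = on: leans 0.5 rad towards the pad (-x of the station). 1.0 = off: leans 0.5 rad away from the pad (+x). Stays where it is left; about 1 N at the knob moves it. Pivot 120 mm along the station's x from the pad's centre, z 52 mm, axis along the station's y.
- heater_lever_tip (a point): centre of the lever's red ball knob, 26 mm in diameter, 60 mm from the pivot.
- bay_home (a point): centre of the pot's foot, at bench level, when home in the bay; x points from the mouth into the bay, y across. Clear width 106 mm (foot 100), so the foot goes in square; back fence's face 53 mm beyond this point (a pot pushed home stands 3 mm past it); straight side fences start 30 mm before it, lips flare outward to 49 mm before it (145 mm wide there over all).
- bay: fixed blue rest bay: a U of blue fences 22 mm high, 10 mm thick, open towards the robot, with a blue floor marking flush with the bench. Origin on its axis, 80 mm before bay_home, outside the mouth; x points into the bay.
- hammer: hammer lying on the bench, 280 mm long along its x, head at +x; bystander. Origin: middle of its length, at bench level.
- knife: yellow utility knife lying on the bench, 165 mm long, 24 mm wide, 16 mm high; bystander. Origin: middle of the handle's underside; x towards the blade.
- tin: small jar of rivets, 64 mm in diameter, 60 mm high; bystander. Origin: centre of its underside.
There are look-alikes about, which are no part of the job. Of the things that look like the pot, take the one that is nearest to the robot's base at the start.

How it is judged (in metres and radians):
On the way, in this order (a step that is already met when the one before it is completed fails the run):
1. the pot is fully home in the blue bay, standing on the bench (x of pot in the frame of bay_home between -0.005 and 0.006 m and y of pot in the frame of bay_home between -0.006 and 0.006 m and height (world z) of pot below 0.003 m and angle between pot's own z axis and vertical below 0.05 rad), for 0.2 s.
2. with the pot still home, the heater lever is pushed over to off (all of step 1 and value of joint heater_lever above 0.85 rad), for 0.2 s.
At the end, for the whole second after the job is handed in: The pot rests upright on the bench in the blue bay, its foot within about 8 mm of the back fence (centre from 5 mm short of bay_home to 6 mm past it, within 6 mm sideways, raised less than 3 mm, tilt under 0.05 rad), and the heater lever stands at 0.85 rad or more (off) (all of step 2 and linear speed of pot below 0.01 m/s); the robot touches nothing.
It fails at once if the pot is lifted more than 10 mm off the bench (height (world z) of pot above 0.01 m).
It fails at once if the pot is tipped by more than 0.2 rad (angle between pot's own z axis and vertical above 0.2 rad).
It fails at once if the hammer is moved by more than 25 mm (distance of hammer from where it was at the start of the episode above 0.025 m).
It fails at once if the knife is moved by more than 25 mm (distance of knife from where it was at the start of the episode above 0.025 m).
It fails at once if the tin is moved by more than 25 mm (distance of tin from where it was at the start of the episode above 0.025 m).
It also fails if it takes over 58 s, if anything falls off the work surface, if the arm or the gripper's body presses on something with over 40 N, if the wrist force passes 120 N, or if a joint passes its speed limit or range.

## Working session

There is one attempt and no reset: what is moved stays moved. The work goes in short steps, Python scripts to look and compute and a tool call to move; the robot and the scene stay as the last step left them, time stands still between calls to the robot, and variables do not carry over. Pictures are saved under pics/ and viewed, at most 10 in all, crops included, and the job is handed in when it is done.

Besides the shell and the picture viewer there is one more tool, called after "Request:" as name(argument=value, ...), one argument or row to a line, values as JSON. servo_tool: Moves the arm, as the interface text tells. Its arguments: {"type":"object","properties":{"deltas":{"type":"string"},"newtons":{"type":"number"}},"required":["deltas"]}

```bash
mkdir -p pics; cat > h.py <<'E'
import numpy as np, cv2
from rig import env
def ray(p,uv):
    u=cv2.undistortPoints(np.array([[uv]],float),p["camera_matrix"],np.array(p["D"],float))[0,0]
    T=np.linalg.inv(p["world_to_cam"]); return T[:3,3],T[:3,:3]@np.array([u[0],u[1],1.])
def onz(p,uv,z):
    o,d=ray(p,uv); return o+d*(z-o[2])/d[2]
def dep(p,uv):
    o,d=ray(p,uv); c,r=int(round(uv[0])),int(round(uv[1])); return o+d*p["depth"][r,c]
def proj(p,X):
    T=np.array(p["world_to_cam"]); r,_=cv2.Rodrigues(T[:3,:3])
    return cv2.projectPoints(np.array(X,float).reshape(-1,3),r,T[:3,3],p["camera_matrix"],np.array(p["D"],float))[0][:,0]
def save(p,n): cv2.imwrite("pics/"+n,p["img"][:,:,::-1])
E
python3 - <<'E'
from h import *
np.set_printoptions(precision=3,suppress=True)
P={n:env.get_image(n) for n in("scene","side")}
cv2.imwrite("pics/a.png",cv2.resize(np.vstack([P["scene"]["img"],P["side"]["img"]])[:,:,::-1],(400,600)))
for n,p in P.items():
    save(p,n+".png")
    print(n,"cam at",np.linalg.inv(p["world_to_cam"])[:3,3])
    for t,z in(("pot",0),("station",0),("heater_lever_tip",.105),("bay_home",0),("bay",0),("hammer",0),("knife",0),("tin",0)):
        for r in env.spot_point(t,p)[:4]: print(t,round(r["conf"],2),np.array(r["uv"]),onz(p,r["uv"],z))
    for r in env.spot_in("pot",p): print("bbox",round(r["conf"],2),np.array(r["bbox"]))
print(env.observe()["time_s"])
E
```

```text
scene cam at [ 1.097 -0.868  1.061]
pot 0.92 [265.2 169.2] [0.514 0.182 0.   ]
pot 0.71 [326.8 219. ] [0.796 0.083 0.   ]
pot 0.67 [351.3 184.9] [0.801 0.269 0.   ]
pot 0.59 [276.2 222.1] [ 0.668 -0.013  0.   ]
station 0.91 [267.3 170.6] [0.523 0.179 0.   ]
station 0.72 [314.  145.7] [0.6   0.392 0.   ]
heater_lever_tip 0.59 [285.5 154.5] [0.591 0.176 0.105]
bay_home 0.77 [231.9 252.8] [ 0.618 -0.186  0.   ]
bay 0.84 [207.  238.1] [ 0.524 -0.179  0.   ]
hammer 0.58 [153.7 307. ] [ 0.543 -0.45   0.   ]
knife 0.63 [314.3 145.7] [0.601 0.393 0.   ]
knife 0.43 [206.2 239.1] [ 0.524 -0.183  0.   ]
tin 0.47 [251.8 123.5] [0.333 0.386 0.   ]
bbox 0.89 [329.4 211.9  43.4  32.4]
bbox 0.85 [352.7 178.1  31.   35.3]
bbox 0.63 [274.9 220.5  40.2  29.4]
bbox 0.6 [263.9 165.8  33.7  28.7]
side cam at [0.021 0.768 1.012]
pot 0.86 [234.5 186.7] [ 0.668 -0.007  0.   ]
pot 0.85 [187.7 189.4] [0.796 0.097 0.   ]
pot 0.64 [240.7 242.8] [0.504 0.178 0.   ]
station 0.94 [239.6 242.4] [0.508 0.179 0.   ]
heater_lever_tip 0.5 [213.7 204.2] [0.608 0.169 0.105]
bay_home 0.84 [275.4 162.1] [ 0.619 -0.197  0.   ]
bay 0.92 [295.2 176.1] [ 0.519 -0.174  0.   ]
bay 0.44 [212.4 201.5] [0.687 0.092 0.   ]
bay 0.36 [238.4 243.3] [0.509 0.184 0.   ]
hammer 0.53 [325.9 135.2] [ 0.539 -0.45   0.   ]
knife 0.86 [167.8 279.5] [0.599 0.407 0.   ]
tin 0.67 [239.4 323.7] [0.347 0.398 0.   ]
bbox 0.83 [235.8 186.4  36.3  33.1]
bbox 0.82 [238.2 242.8  40.3  37.1]
bbox 0.68 [148.7 224.4  37.7  34.6]
bbox 0.59 [190.9 189.7  34.1  28.7]
1.0
```

View pics/scene.png

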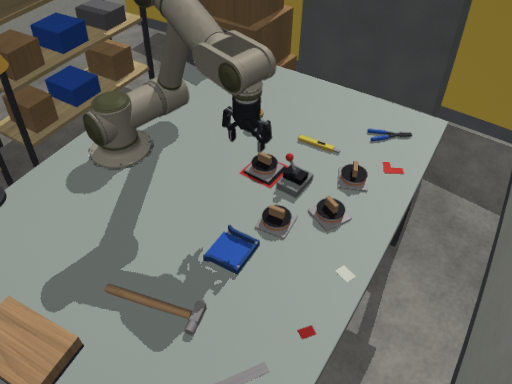

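View pics/side.png

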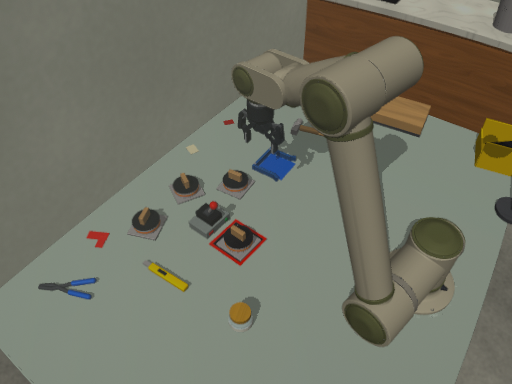

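Four pot look-alikes in the scene view: (265,169) on the red-edged pad, (276,222), (327,219) and (351,185). The one on the pad, about 0.54 m from the base, is the nearest, so that is the one to take. The next is about 0.67 m away. I'll confirm it in a crop and measure the orientations.

```bash
cat > cl.py <<'E'
from h import *
def cloud(p,c,r):
    d=p["depth"]; h,w=d.shape; v,u=np.mgrid[:h,:w]
    q=cv2.undistortPoints(np.stack([u,v],-1).reshape(-1,1,2).astype(float),p["camera_matrix"],np.array(p["D"],float))[:,0]
    z=d.reshape(-1); X=np.c_[q*z[:,None],z]
    T=np.linalg.inv(p["world_to_cam"]); X=X@T[:3,:3].T+T[:3,3]
    hsv=cv2.cvtColor(p["img"],cv2.COLOR_RGB2HSV).reshape(-1,3)
    m=(z>0)&(np.hypot(X[:,0]-c[0],X[:,1]-c[1])<r)
    return X[m],hsv[m].astype(int)
def rect(X):
    (c,s,a)=cv2.minAreaRect(X[:,:2].astype(np.float32)); b=np.float32(cv2.boxPoints((c,s,a)))
    e=b[1]-b[0]; f=b[2]-b[1]
    l=e if np.hypot(*e)>np.hypot(*f) else f
    return np.array(c),np.array(s),np.degrees(np.arctan2(l[1],l[0])),b
def red(H): return ((H[:,0]<6)|(H[:,0]>174))&(H[:,1]>150)&(H[:,2]>80)
def blue(H): return (H[:,0]>100)&(H[:,0]<130)&(H[:,1]>130)&(H[:,2]>40)
def report(P):
    np.set_printoptions(precision=3,suppress=True)
    for n,p in P.items():
        print("--",n)
        X,H=cloud(p,(.51,.18),.12)
        k=red(H)&(X[:,2]<.02)
        if k.sum()>10: print("pad",k.sum(),*rect(X[k])[:3])
        k=(X[:,2]>.045)&(np.hypot(X[:,0]-.51,X[:,1]-.18)<.05)
        if k.sum()>5: print("grip",k.sum(),X[k].mean(0),*rect(X[k])[:3])
        X,H=cloud(p,(.60,.175),.08); k=red(H)&(X[:,2]>.06)
        if k.sum()>3: print("knob",k.sum(),X[k].mean(0),X[k].min(0),X[k].max(0))
        X,H=cloud(p,(.61,-.19),.13); k=blue(H)
        if k.sum()>10: print("bay all",k.sum(),*rect(X[k])[:3],rect(X[k])[3].tolist())
        k&=X[:,2]>.017
        if k.sum()>10: print("bay top",k.sum(),*rect(X[k])[:3])
E
python3 - <<'E'
from cl import *
P={n:env.get_image(n) for n in("scene","side")}
report(P)
a=cv2.resize(P["side"]["img"][180:280,170:290],(480,400),interpolation=cv2.INTER_CUBIC)
b=cv2.resize(P["scene"]["img"][130:280,190:310],(320,400),interpolation=cv2.INTER_CUBIC)
cv2.imwrite("pics/crop.png",np.hstack([a,b])[:,:,::-1])
w=env.get_image("wrist"); print(np.linalg.inv(w["world_to_cam"])[:3]); print(env.observe()["tool_rot"],env.grasp_offset)
E
```

```text
-- scene
pad 117 [0.515 0.177] [0.129 0.127] 85.276146
grip 100 [0.513 0.175 0.059] [0.511 0.179] [0.023 0.051] -2.220374
knob 35 [0.61  0.164 0.112] [0.599 0.153 0.104] [0.619 0.173 0.119]
bay all 1405 [ 0.612 -0.185] [0.123 0.136] -88.92184 [[0.5495309829711914, -0.11771021038293839], [0.5520951747894287, -0.25396111607551575], [0.6749316453933716, -0.2516493499279022], [0.6723674535751343, -0.11539843678474426]]
bay top 340 [ 0.618 -0.183] [0.111 0.135] -88.22259
-- side
pad 339 [0.524 0.178] [0.131 0.146] -3.5202808
grip 122 [0.506 0.186 0.06 ] [0.508 0.184] [0.018 0.05 ] -3.5082397
knob 46 [0.603 0.178 0.112] [0.594 0.165 0.101] [0.617 0.186 0.119]
bay all 717 [ 0.611 -0.176] [0.119 0.139] -84.77227 [[0.5455405712127686, -0.1121181845664978], [0.5582177639007568, -0.2506742775440216], [0.6770986318588257, -0.23979723453521729], [0.6644214391708374, -0.10124114155769348]]
bay top 137 [ 0.616 -0.177] [0.112 0.134] -88.24683
[[ 1.    -0.    -0.001  0.55 ]
 [-0.    -0.949 -0.316  0.081]
 [-0.001  0.316 -0.949  0.374]]
[[ 0.  1.  0.]
 [ 1. -0. -0.]
 [-0.  0. -1.]] 0.0187
```

View pics/crop.png

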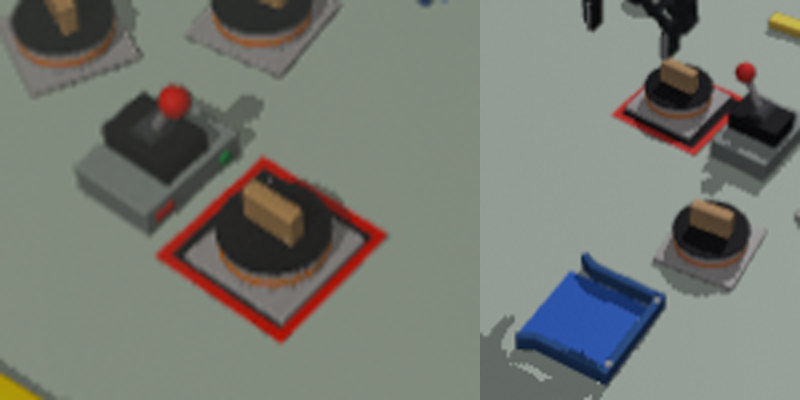

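The crop shows the red-edged pad with the orange-banded, lidded pot on it, and the lever beside it leaning towards the pad, so this is the right pot. I'll rotate the tool and look at the bay from above, then at the pot.

Request:
servo_tool(
  deltas="1 -22 -7 0 0 0 0;1 -22 -7 0 0 0 0;1 -22 -7 0 0 0 0;1 -22 -7 0 0 0 0;1 -22 0 0 0 0 0;1 -22 0 0 0 0 0;1 -22 0 0 0 0 0;1 -22 0 0 0 0 0",
)

```text
time_s: 1.82
position: [0.5218, -0.1771, 0.2314]
tool_rot: [[0.0, 1.0, 0.0], [1.0, -0.0, -0.0], [-0.0, 0.0, -1.0]]
ft_force: [-0.2, 0.4, 0.2]
grip_width: 0.0856
gripper_force: 0.0
```

Request:
servo_tool(
  deltas="1 0 0 0 0 0 -0.12;1 0 0 0 0 0 -0.12;1 0 0 0 0 0 -0.12;1 0 0 0 0 0 -0.12;1 0 0 0 0 0 -0.12;1 0 0 0 0 0 -0.12;1 0 0 0 0 0 -0.12",
)

```text
time_s: 2.4
position: [0.522, -0.176, 0.2313]
tool_rot: [[-0.749, 0.663, -0.0], [0.663, 0.749, 0.0], [0.0, 0.0, -1.0]]
ft_force: [-0.1, -1.0, -0.6]
grip_width: 0.0854
gripper_force: 0.0
```

Request:
servo_tool(
  deltas="1 0 0 0 0 0 -0.12;1 0 0 0 0 0 -0.12;1 0 0 0 0 0 -0.12;1 0 0 0 0 0 -0.12;1 0 0 0 0 0 -0.12;1 0 0 0 0 0 -0.11;1 0 0 0 0 0 0;1 0 0 0 0 0 0",
)

```text
time_s: 3.07
position: [0.522, -0.176, 0.2313]
tool_rot: [[-1.0, 0.024, -0.0], [0.024, 1.0, 0.0], [0.0, 0.0, -1.0]]
ft_force: [-0.7, 0.8, 0.1]
grip_width: 0.0853
gripper_force: 0.0
```

```bash
python3 - <<'E'
from cl import *
w=env.get_image("wrist"); report({"wrist":w})
for t in("bay_home","bay"):
    for r in env.spot_point(t,w)[:2]: print(t,r["conf"],r["uv"],onz(w,r["uv"],0))
save(w,"bayw.png"); s=env.observe(); print(s["position"],s["tool_rot"],s["q"],s["time_s"])
E
```

```text
-- wrist
pad 616 [0.516 0.116] [0.131 0.035] 12.317933
bay all 7740 [ 0.61  -0.182] [0.116 0.134] -88.934814 [[0.55108642578125, -0.11580348759889603], [0.5535721778869629, -0.24949613213539124], [0.6694943904876709, -0.24734079837799072], [0.667008638381958, -0.11364814639091492]]
bay top 1176 [ 0.615 -0.182] [0.107 0.134] -89.06451
bay_home 0.85 [257.8, 221.4] [ 0.606 -0.18   0.   ]
[ 0.522 -0.176  0.231] [[-1.     0.023 -0.   ]
 [ 0.023  1.     0.   ]
 [ 0.     0.    -1.   ]] [ -30.948   21.895   74.196   -0.      83.911 -119.619] 3.2167
```

View pics/bayw.png

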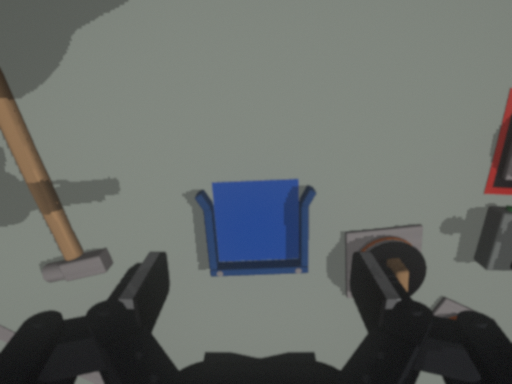

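The wrist view shows the bay at about (257,225) with its back fence at the bottom (+x), a look-alike pot at (390,265) and the pad corner at (497,180). Next is the real pot.

Request:
servo_tool(
  deltas="1 4 36 0 0 0 0;1 4 36 0 0 0 0;1 4 36 0 0 0 0;1 4 36 0 0 0 0;1 4 36 0 0 0 0",
)

```text
time_s: 3.63
position: [0.5053, 0.0059, 0.2314]
tool_rot: [[-1.0, 0.023, 0.0], [0.023, 1.0, -0.0], [-0.0, 0.0, -1.0]]
ft_force: [0.5, -0.6, -0.6]
grip_width: 0.0859
gripper_force: 0.0
```

Request:
servo_tool(
  deltas="1 4 36 0 0 0 0;1 4 36 0 0 0 0;1 4 36 0 0 0 0;1 4 36 0 0 0 0;1 4 34 0 0 0 0;1 0 0 0 0 0 0;1 0 0 0 0 0 0",
)

```text
time_s: 4.22
position: [0.4891, 0.1841, 0.2313]
tool_rot: [[-1.0, 0.019, 0.0], [0.019, 1.0, -0.0], [-0.0, -0.0, -1.0]]
ft_force: [0.5, -0.1, 0.6]
grip_width: 0.0857
gripper_force: 0.0
```

```bash
python3 - <<'E'
from cl import *
w=env.get_image("wrist"); report({"wrist":w})
for t,z in(("pot",0),("station",0),("heater_lever_tip",.105)):
    for r in env.spot_point(t,w)[:3]: print(t,r["conf"],r["uv"],onz(w,r["uv"],z))
X,H=cloud(w,(.51,.18),.12)
for lo,hi in((.004,.012),(.055,.075)):
    k=(X[:,2]>lo)&(X[:,2]<hi)&(X[:,0]<.575)&(np.hypot(X[:,0]-.51,X[:,1]-.18)<.075); 
    if k.sum()>5: print(lo,k.sum(),*rect(X[k])[:3])
save(w,"potw.png"); s=env.observe(); print(s["position"],s["tool_rot"],s["time_s"])
E
```

```text
-- wrist
pad 2265 [0.522 0.177] [0.127 0.143] -4.153958
grip 11348 [0.48  0.175 0.287] [0.493 0.182] [0.082 0.071] 52.85167
knob 437 [0.601 0.172 0.113] [0.593 0.161 0.103] [0.614 0.183 0.119]
bay all 2193 [ 0.609 -0.151] [0.074 0.116] -3.1449616 [[0.5492416024208069, -0.18525980412960052], [0.6653030514717102, -0.1916368156671524], [0.6693655848503113, -0.11769907176494598], [0.553304135799408, -0.1113220602273941]]
bay top 676 [ 0.623 -0.125] [0.053 0.124] -29.273026
pot 0.94 [116.7, 285.0] [ 0.666 -0.018  0.   ]
pot 0.82 [335.9, 350.9] [0.789 0.294 0.   ]
pot 0.66 [259.1, 172.9] [0.509 0.183 0.   ]
heater_lever_tip 0.86 [249.4, 293.4] [0.605 0.172 0.105]
0.004 1888 [0.508 0.181] [0.1   0.099] 86.05507
0.055 741 [0.508 0.181] [0.016 0.05 ] -4.134685
[0.49  0.182 0.231] [[-1.     0.023 -0.   ]
 [ 0.023  1.    -0.   ]
 [ 0.    -0.    -1.   ]] 4.4167
```

View pics/potw.png

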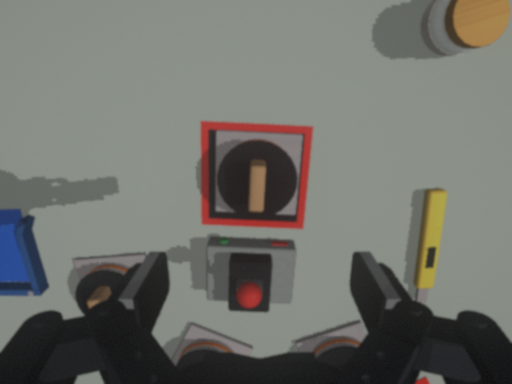

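The wrist view shows the pot at about (258,172), centred at (0.508, 0.181) with yaw −4.1°. Its foot measures 100×99 mm and its bar 50×16 mm, which match the given sizes. The knob is at (249,293). Now down to the grip.

Request:
servo_tool(
  deltas="1 -9 -0.5 30 0 0 0.025;1 -9 0 30 0 0 0.024;1 0 0 30 0 0 0;1 0 0 30 0 0 0;1 0 0 30 0 0 0;1 0 0 25 0 0 0;1 0 0 18 0 0 0;1 0 0 0 0 0 0",
)

```text
time_s: 5.08
position: [0.506, 0.1802, 0.0352]
tool_rot: [[-0.997, 0.072, -0.006], [0.072, 0.997, -0.001], [0.006, -0.001, -1.0]]
ft_force: [-0.8, 0.1, -0.1]
grip_width: 0.0851
gripper_force: 0.0
```

Request:
servo_tool(
  deltas="0 0 0 0 0 0 0;0 0 0 0 0 0 0;0 0 0 0 0 0 0;0 0 0 0 0 0 0;0 0 0 0 0 0 0;0 0 0 0 0 0 0;0 0 0 0 0 0 0;0 0 0 0 0 0 0",
  newtons=40,
)

```text
time_s: 5.75
position: [0.5077, 0.1816, 0.0391]
tool_rot: [[-0.998, 0.07, 0.001], [0.07, 0.998, -0.0], [-0.001, -0.0, -1.0]]
ft_force: [-0.2, -1.4, 4.9]
grip_width: 0.0155
gripper_force: 40.3
```

```bash
python3 - <<'E'
from cl import *
s=env.observe(); print(s["position"],s["tool_rot"],s["grip_width"],s["gripper_force"],s["ft_force"],s["time_s"])
w=env.get_image("wrist"); X,H=cloud(w,(.51,.18),.12)
k=(X[:,2]>.004)&(X[:,2]<.012)&(X[:,0]<.575)&(np.hypot(X[:,0]-.51,X[:,1]-.18)<.075); print(k.sum(),*rect(X[k])[:3])
E
```

```text
[0.50771221 0.18160047 0.03908611] [[-9.97575687e-01  6.95793599e-02  1.20904545e-03]
 [ 6.95792863e-02  9.97576419e-01 -1.02881614e-04]
 [-1.21327367e-03 -1.85076768e-05 -9.99999264e-01]] 0.015470417972476242 40.304487347602844 [-0.16590747 -1.35085201  4.8532865 ] 5.75
6117 [0.5067305  0.18129653] [0.10051296 0.09666546] 85.85442
```

Gripped, with the foot loaded on the bench. Squaring to the bay (yaw +1.1°) and sliding across.

Request:
servo_tool(
  deltas="0 0 0 0 0 0 -0.023;0 0 0 0 0 0 -0.022;0 0 0 0 0 0 -0.022;0 0 0 0 0 0 -0.022;0 0 -5 0 0 0 0;0 0 -10 0 0 0 0;0 0 -15 0 0 0 0;0 0 -15 0 0 0 0",
)

```text
time_s: 6.47
position: [0.5087, 0.1373, 0.0391]
tool_rot: [[-1.0, -0.02, 0.002], [-0.02, 1.0, 0.002], [-0.002, 0.002, -1.0]]
ft_force: [0.0, 6.0, 5.2]
grip_width: 0.0152
gripper_force: 40.3
```

Request:
servo_tool(
  deltas="0 1.5 -15 0 0 0 0;0 1.5 -15 0 0 0 0;0 1.5 -15 0 0 0 0;0 1.5 -15 0 0 0 0;0 1.5 -15 0 0 0 0;0 1.5 -15 0 0 0 0;0 1.5 -15 0 0 0 0;0 1.5 -15 0 0 0 0",
)

```text
time_s: 7.13
position: [0.499, 0.0166, 0.0391]
tool_rot: [[-1.0, -0.019, 0.002], [-0.019, 1.0, 0.001], [-0.002, 0.001, -1.0]]
ft_force: [0.8, 8.2, 6.7]
grip_width: 0.0155
gripper_force: 40.5
```

Request:
servo_tool(
  deltas="0 1.5 -15 0 0 0 0;0 1.5 -15 0 0 0 0;0 1.5 -15 0 0 0 0;0 1.5 -15 0 0 0 0;0 1.5 -15 0 0 0 0;0 1.5 -15 0 0 0 0;0 1.5 -15 0 0 0 0;0 1.5 -15 0 0 0 0",
)

```text
time_s: 7.8
position: [0.4891, -0.1035, 0.0391]
tool_rot: [[-1.0, -0.019, 0.001], [-0.019, 1.0, 0.001], [-0.001, 0.001, -1.0]]
ft_force: [1.2, 6.9, 8.7]
grip_width: 0.0154
gripper_force: 40.8
```

Request:
servo_tool(
  deltas="0 0 -15 0 0 0 0;0 0 -15 0 0 0 0;0 0 -15 0 0 0 0;0 0 -15 0 0 0 0;0 0 -11 0 0 0 0;0 0 -5 0 0 0 0;0 0 -3 0 0 0 0;0 0 0 0 0 0 0",
)

```text
time_s: 8.47
position: [0.4905, -0.1828, 0.0391]
tool_rot: [[-1.0, -0.018, 0.001], [-0.018, 1.0, 0.0], [-0.001, 0.0, -1.0]]
ft_force: [-1.3, 2.2, 7.7]
grip_width: 0.0151
gripper_force: 40.6
```

```bash
python3 - <<'E'
from cl import *
np.set_printoptions(precision=4,suppress=True)
s=env.observe(); print(s["position"],s["tool_rot"],s["ft_force"],s["time_s"])
w=env.get_image("wrist"); c=s["position"][:2]
X,H=cloud(w,c,.075); k=(X[:,2]>.004)&(X[:,2]<.012)&~blue(H); print("foot",k.sum(),*rect(X[k])[:3])
X,H=cloud(w,(.61,-.18),.13); k=blue(H)&(X[:,2]>.017); Y=X[k]
for lo in(-.28,-.20):pass
for n,m in(("L",(Y[:,1]>-.15)&(Y[:,0]>.585)),("R",(Y[:,1]<-.21)&(Y[:,0]>.585))):
    if m.sum()>5: print(n,m.sum(),Y[m].mean(0),Y[m].min(0),Y[m].max(0))
for r in env.spot_point("bay_home",w)[:2]: print(r["conf"],onz(w,r["uv"],0))
cv2.imwrite("pics/pre.png",w["img"][:,:,::-1])
E
```

```text
[ 0.4905 -0.1828  0.0391] [[-0.9998 -0.0185  0.0009]
 [-0.0185  0.9998  0.0004]
 [-0.0009  0.0004 -1.    ]] [-1.2575  2.2342  7.6946] 8.4667
foot 6120 [ 0.4898 -0.183 ] [0.0972 0.1003] -89.06761
L 48 [ 0.5882 -0.1229  0.0216] [ 0.585  -0.1253  0.0205] [ 0.5927 -0.1203  0.0228]
R 85 [ 0.5902 -0.2395  0.0216] [ 0.5852 -0.2429  0.0198] [ 0.5964 -0.2358  0.0226]
0.88 [ 0.6054 -0.1794  0.    ]
```

View pics/pre.png

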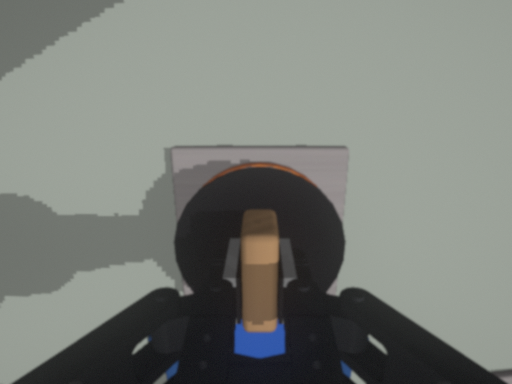

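The pot is square and centred on the bay axis: fence centres at y −0.123 and −0.2395, pot at −0.183, and the axis passes −0.183 there. Pushing in.

Request:
servo_tool(
  deltas="0 -6 0 0 0 0 0;0 -12 0 0 0 0 0;0 -12 0 0 0 0 0;0 -12 0 0 0 0 0;0 -12 0 0 0 0 0;0 -12 0 0 0 0 0;0 -12 0 0 0 0 0;0 -12 0 0 0 0 0",
)

```text
time_s: 9.23
position: [0.5798, -0.1811, 0.0391]
tool_rot: [[-1.0, -0.019, -0.002], [-0.019, 1.0, -0.0], [0.002, -0.0, -1.0]]
ft_force: [-8.9, -0.0, 9.1]
grip_width: 0.0152
gripper_force: 40.9
```

Request:
servo_tool(
  deltas="0 -8 0 0 0 0 0;0 -6 0 0 0 0 0;0 -4 0 0 0 0 0;0 -3 0 0 0 0 0;0 -2 0 0 0 0 0;0 0 0 0 0 0 0",
)

```text
time_s: 9.73
position: [0.6029, -0.1807, 0.0391]
tool_rot: [[-1.0, -0.019, -0.001], [-0.019, 1.0, -0.0], [0.001, -0.0, -1.0]]
ft_force: [-5.2, 0.4, 7.9]
grip_width: 0.0152
gripper_force: 40.7
```

Not yet in contact with the back fence (about −5 N is just friction). Creeping on.

Request:
servo_tool(
  deltas="0 -1.5 0 0 0 0 0;0 -1.5 0 0 0 0 0;0 -1 0 0 0 0 0;0 -1 0 0 0 0 0;0 0 0 0 0 0 0",
)

```text
time_s: 10.15
position: [0.6075, -0.1807, 0.0391]
tool_rot: [[-1.0, -0.019, -0.002], [-0.019, 1.0, -0.0], [0.002, -0.0, -1.0]]
ft_force: [-6.3, -0.0, 8.7]
grip_width: 0.0152
gripper_force: 40.8
```

Request:
servo_tool(
  deltas="0 -1 0 0 0 0 0;0 -1 0 0 0 0 0;0 0 0 0 0 0 0",
)

```text
time_s: 10.4
position: [0.6095, -0.1806, 0.0391]
tool_rot: [[-1.0, -0.019, -0.002], [-0.019, 1.0, -0.0], [0.002, -0.0, -1.0]]
ft_force: [-6.9, 0.3, 7.9]
grip_width: 0.015
gripper_force: 40.8
```

Request:
servo_tool(
  deltas="0 -1 0 0 0 0 0;0 -1 0 0 0 0 0;0 0 0 0 0 0 0",
)

```text
time_s: 10.65
position: [0.6101, -0.1806, 0.0392]
tool_rot: [[-1.0, -0.019, -0.005], [-0.019, 1.0, 0.0], [0.005, 0.0, -1.0]]
ft_force: [-14.4, 0.2, 13.6]
grip_width: 0.0152
gripper_force: 41.4
```

Request:
servo_tool(
  deltas="0 -1 0 0 0 0 0;0 -1 0 0 0 0 0;0 0 0 0 0 0 0",
)

```text
time_s: 10.9
position: [0.6103, -0.1806, 0.0394]
tool_rot: [[-1.0, -0.019, -0.01], [-0.019, 1.0, 0.0], [0.01, 0.001, -1.0]]
ft_force: [-24.6, -1.1, 18.8]
grip_width: 0.0152
gripper_force: 42.3
```

Solid contact with the back fence at x 0.610. Relaxing the push and letting go.

Request:
servo_tool(
  deltas="0 1.5 0 0 0 0 0;0 1.5 0 0 0 0 0;1 0 0 0 0 0 0;1 0 0 0 0 0 0;1 0 0 0 0 0 0;1 0 0 0 0 0 0;1 0 0 0 0 0 0;1 0 0 0 0 0 0",
)

```text
time_s: 11.57
position: [0.6115, -0.1804, 0.0382]
tool_rot: [[-1.0, -0.019, -0.0], [-0.019, 1.0, 0.0], [0.0, 0.0, -1.0]]
ft_force: [-0.2, 0.0, -0.4]
grip_width: 0.085
gripper_force: 0.0
```

Request:
servo_tool(
  deltas="1 0 0 -8 0 0 0;1 0 0 -20 0 0 0;1 0 0 -30 0 0 0;1 0 0 -35 0 0 0;1 0 0 -35 0 0 0;1 0 0 -35 0 0 0;1 0 0 -30 0 0 0;1 0 0 0 0 0 0",
)

```text
time_s: 12.23
position: [0.613, -0.1811, 0.2391]
tool_rot: [[-1.0, -0.019, 0.011], [-0.019, 1.0, -0.006], [-0.011, -0.006, -1.0]]
ft_force: [-0.0, -0.1, 1.5]
grip_width: 0.0856
gripper_force: 0.0
```

```bash
python3 - <<'E'
from cl import *
np.set_printoptions(precision=4,suppress=True)
s=env.observe(); print(s["position"],s["tool_rot"],s["grip_width"],s["ft_force"],s["time_s"])
w=env.get_image("wrist"); save(w,"home.png")
X,H=cloud(w,(.61,-.18),.1)
k=(X[:,2]>.055)&(X[:,2]<.075); print("grip",k.sum(),*rect(X[k])[:3])
k=blue(H)&(X[:,2]>.017); print("bay",k.sum(),*rect(X[k])[:3])
E
```

```text
[ 0.613  -0.1811  0.2391] [[-0.9998 -0.0194  0.0111]
 [-0.0194  0.9998 -0.0057]
 [-0.011  -0.0059 -0.9999]] 0.08557785057896494 [-0.0103 -0.0509  1.4737] 12.2333
grip 730 [ 0.6103 -0.18  ] [0.05   0.0152] 0.880755
bay 1042 [ 0.6156 -0.1818] [0.105  0.1309] -89.800255
```

View pics/home.png

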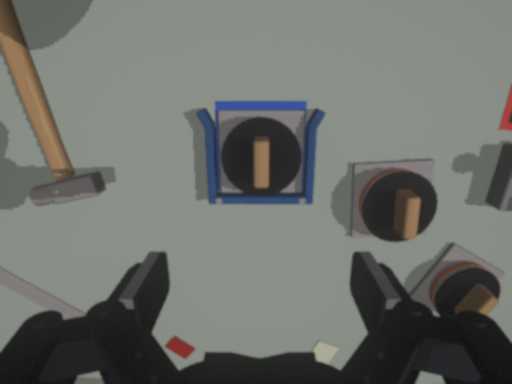

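The pot is home: centred at (260,155) in the image, against the back fence at row 198, and measured at (0.610, −0.180). The hammer hasn't moved. Now the lever, with the fingers shut and pushing from the pad side along the station's x.

Request:
servo_tool(
  deltas="0 0 0 0 0 0 0.023;0 0 0 0 0 0 0.023;0 0 0 0 0 0 0.023;0 0 0 0 0 0 0.023;0 9 20 0 0 0 0;0 9 35 0 0 0 0;0 9 35 0 0 0 0;0 9 35 0 0 0 0",
)

```text
time_s: 12.95
position: [0.5839, -0.052, 0.2306]
tool_rot: [[-0.997, 0.075, -0.001], [0.075, 0.997, 0.0], [0.001, 0.0, -1.0]]
ft_force: [1.0, 0.2, 1.1]
grip_width: 0.0001
gripper_force: 0.0
```

Request:
servo_tool(
  deltas="0 10 36 0 0 0 0;0 10 36 0 0 0 0;0 10 36 0 0 0 0;0 10 36 0 0 0 0;0 10 36 0 0 0 0;0 8 30 0 0 0 0;0 0 16 0 0 0 0;0 0 0 0 0 0 0",
)

```text
time_s: 13.62
position: [0.5424, 0.1795, 0.2308]
tool_rot: [[-0.998, 0.07, -0.001], [0.07, 0.998, 0.001], [0.001, 0.001, -1.0]]
ft_force: [-0.2, -0.1, -0.4]
grip_width: 0.0002
gripper_force: 0.0
```

```bash
python3 - <<'E'
from cl import *
np.set_printoptions(precision=4,suppress=True)
s=env.observe(); print(s["position"],s["tool_rot"],s["grip_width"],s["time_s"])
for n in("scene","wrist","side"):
    p=env.get_image(n)
    for r in env.spot_point("heater_lever_tip",p)[:2]: print(n,r["conf"],onz(p,r["uv"],.105))
    X,H=cloud(p,(.605,.172),.05); k=red(H)&(X[:,2]>.07)
    if k.sum()>10: print(k.sum(),X[k].min(0),X[k].max(0))
E
```

```text
[0.5424 0.1795 0.2308] [[-0.9975  0.07   -0.0009]
 [ 0.07    0.9975  0.0006]
 [ 0.001   0.0005 -1.    ]] 0.00016783130272672752 13.6167
scene 0.24 [ 0.5834 -0.4888  0.105 ]
35 [0.5998 0.1573 0.0997] [0.618  0.1764 0.1231]
wrist 0.47 [0.6044 0.1708 0.105 ]
wrist 0.17 [0.4991 0.1782 0.105 ]
33 [0.5927 0.167  0.1046] [0.5949 0.178  0.1099]
side 0.48 [0.6089 0.1662 0.105 ]
48 [0.5941 0.165  0.1001] [0.6158 0.1862 0.1212]
```

Request:
servo_tool(
  deltas="0 0 -4 25 0 0 0;0 0 0 30 0 0 0;0 0 0 30 0 0 0;0 0 0 30 0 0 0;0 0 0 20 0 0 0;0 0 0 3 0 0 0;0 0 0 0 0 0 0",
)

```text
time_s: 14.5
position: [0.5428, 0.1718, 0.0927]
tool_rot: [[-0.997, 0.074, -0.002], [0.074, 0.997, -0.0], [0.002, -0.0, -1.0]]
ft_force: [-0.4, -0.7, 0.8]
grip_width: 0.0002
gripper_force: 0.0
```

Request:
servo_tool(
  deltas="0 -8 0 0 0 0 0;0 -10 0 0 0 0 0;0 -10 0 0 0 0 0;0 -10 0 0 0 0 0;0 -10 0 0 0 0 0;0 -10 0 0 0 0 0;0 -8 0 0 0 0 0;0 -8 0 0 0 0 0",
)

```text
time_s: 15.17
position: [0.618, 0.167, 0.0949]
tool_rot: [[-0.997, 0.073, 0.002], [0.073, 0.997, 0.0], [-0.002, 0.0, -1.0]]
ft_force: [-1.4, 0.5, 1.3]
grip_width: -0.0
gripper_force: 0.7
```

Request:
servo_tool(
  deltas="0 -6 0 0 0 0 0;0 -5 0 0 0 0 0;0 -3 0 0 0 0 0;0 -3 0 0 0 0 0;0 0 0 0 0 0 0",
)

```text
time_s: 15.58
position: [0.634, 0.1658, 0.0932]
tool_rot: [[-0.997, 0.073, 0.0], [0.073, 0.997, -0.0], [-0.0, -0.0, -1.0]]
ft_force: [0.5, 0.3, 0.1]
grip_width: -0.0
gripper_force: 0.0
```

```bash
cat > lev.py <<'E'
from cl import *
np.set_printoptions(precision=4,suppress=True)
for n in("scene","wrist","side"):
    p=env.get_image(n)
    for r in env.spot_point("heater_lever_tip",p)[:1]: print(n,r["conf"],r["uv"],onz(p,r["uv"],.105))
    X,H=cloud(p,(.64,.17),.08); k=red(H)&(X[:,2]>.07)
    if k.sum()>5: print(k.sum(),X[k].mean(0),X[k].min(0),X[k].max(0))
print(env.observe()["position"],env.observe()["time_s"])
E
python3 lev.py
```

```text
scene 0.37 [300.9, 160.6] [0.6472 0.1753 0.105 ]
36 [0.6609 0.1608 0.1138] [0.6499 0.1527 0.1059] [0.6696 0.1704 0.1235]
148 [0.656  0.1643 0.122 ] [0.6387 0.1616 0.1162] [0.665  0.1675 0.1405]
side 0.5 [240.2, 241.5] [0.4576 0.2368 0.105 ]
[0.6336 0.1659 0.0934] 15.8833
```

Request:
servo_tool(
  deltas="0 -3 0 0 0 0 0;0 -3 0 0 0 0 0;0 -2 0 0 0 0 0;0 0 0 0 0 0 0",
)

```text
time_s: 16.22
position: [0.6396, 0.1656, 0.093]
tool_rot: [[-0.997, 0.072, -0.006], [0.072, 0.997, -0.0], [0.006, -0.001, -1.0]]
ft_force: [-11.7, -0.2, 4.4]
grip_width: -0.0
gripper_force: 5.8
```

The push met a firm stop at −12 N, where about 1 N normally moves the lever, so the lever is at its end. Backing off and lifting.

Request:
servo_tool(
  deltas="0 5 0 0 0 0 0;0 15 0 0 0 0 0;0 25 0 0 0 0 0;0 20 0 -15 0 0 0;0 10 0 -35 0 0 0;0 0 0 -35 0 0 0;0 0 0 -35 0 0 0;0 0 0 0 0 0 0",
)

```text
time_s: 16.88
position: [0.5693, 0.1711, 0.2209]
tool_rot: [[-0.997, 0.072, 0.014], [0.072, 0.997, 0.001], [-0.014, 0.002, -1.0]]
ft_force: [-0.0, 0.4, 0.6]
grip_width: -0.0005
gripper_force: 0.0
```

```bash
python3 lev.py; python3 - <<'E'
from cl import *
p=env.get_image("scene"); q=env.get_image("side")
X,H=cloud(p,(.61,-.18),.06); k=(X[:,2]>.055); print(*rect(X[k])[:3])
f=lambda p,a,b,c,d:cv2.resize(p["img"][a:b,c:d],(400,400),interpolation=cv2.INTER_CUBIC)
cv2.imwrite("pics/end.png",np.hstack([f(p,130,280,190,340),f(q,140,290,160,310)])[:,:,::-1])
print(env.observe()["ft_force"])
E
```

```text
scene 0.75 [265.4, 168.3] [0.5697 0.082  0.105 ]
35 [0.6662 0.16   0.1124] [0.6541 0.1512 0.1051] [0.6749 0.1719 0.1197]
wrist 0.55 [456.3, 175.8] [0.5691 0.3362 0.105 ]
side 0.44 [200.9, 195.9] [0.6627 0.1645 0.105 ]
44 [0.6599 0.1728 0.1128] [0.649  0.1603 0.1018] [0.6727 0.1819 0.1184]
[0.5665 0.1706 0.2118] 17.1833
[ 0.61329061 -0.18178692] [0.04937086 0.01628435] 1.4005322
[ 0.46233979 -0.07626799  0.18041418]
```

View pics/end.png

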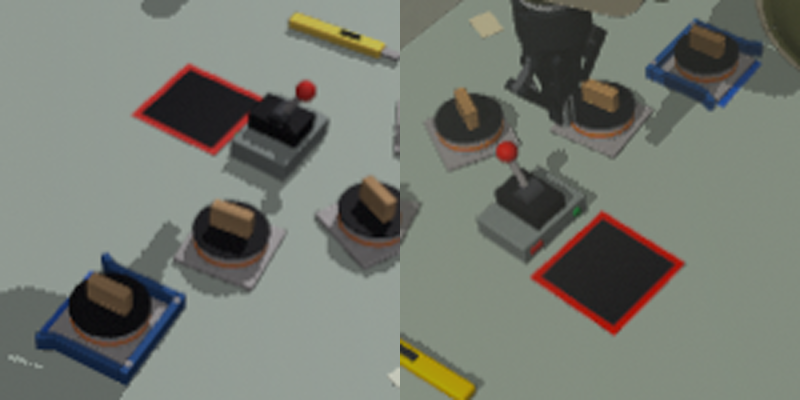

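Both crops show the lever leaning away from the pad, with the knob at (306,90) and (507,152). It moved 56–57 mm out of a possible 57.5 mm. The pot is in the bay and the arm is clear.

```bash
python3 -c "
from rig import env
print(env.close_job())"
```

```text
the job is handed in; nothing more can be done
None
```

The pot is home against the bay's back fence, the heater lever is fully off, the arm is clear, and I handed the job in at about 17 s of the 58 s allowed; no verdict came back.

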